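# Press a stud home with the ratchet clamp, then release the clamp

### The arm

A 7-joint arm with a two-finger parallel gripper is mounted at the origin on a cart in front of the work surface, level with it; the furniture and walls round the work are solid. World frame = base frame: x ahead of the robot, y to its left, z up, the work surface at z = 0. Lengths are in m, angles in rad, forces in N, time in s.
With the tool pointing down it reaches from about 0.4 to 0.875 m from the base axis. Payload 19.3 kg.
Tool frame: the origin (TCP) lies midway between the tips of the shut fingers; the grasp point (between the pads) lies 19 mm behind it; z points along the fingers, y is the line along which they close (so a half turn about z gives the same grasp; the last joint's range is limited). The gripper opens to 85 mm and grips with 20 to 120 N. Pads are 22 mm wide; open, the fingers measure 114 mm over their backs; the gripper's body (76 mm by 85 mm) begins 54 mm behind the grasp point. The pads swing forward as they close: fully open they stand 13 mm farther back than shut.
Start: joints at [1.159, 0.521, -0.036, 1.599, 0.021, 1.021, -0.113], TCP at [0.209, -0.589, 0.231] pointing down, gripper open.
Joint ranges: [-2.91, 2.91], [-0.3, 2.13], [-1.5, 1.42], [0.17, 2.43], [-1.26, 4.41], [0.16, 1.93], [-2.52, 2.52]. Speed limits (rad/s): [1.89, 1.89, 2.39, 2.39, 3.01, 3.01, 3.01].

### API

Orientations are given as [roll, pitch, yaw] about the fixed x, y, z axes, in that order (R = Rz(yaw) Ry(pitch) Rx(roll)).
In Python, from workcell import bot gives the robot as it stands.
- The arm moves only by the tool move_arm, never from a script. Its argument "moves" is a list that holds one entry, the list of rows, each a list of 7 numbers: the opening, from 0 (shut) to 1 (fully open), then the shift along the tool's x, y, z in units of 1000 mm (1.0 is 1000 mm), then the turn, a rotation vector about the tool's x, y, z in units of 2 pi rad (1.0 is 2 pi rad). A call has 1 to 5 rows; each row is the pose to reach, as a shift and turn from the pose commanded when the call began, along the tool's axes at that moment, turning the shorter way round; what a row does not reach only later rows make up. A row lasts 1/10 s, in which the tool goes at most 50 mm and 8.59 degrees, less where a joint would pass 70% of its speed; a pose out of reach is approached as far as the arm can. A call with a number of a shift or a turn outside -1 to 1 is refused whole. A call with a gripper value outside its range is refused whole. The fingers move at their own pace and stop on an object; "force" is the grip in N (left out, the last holds). Time passes only in rows, so rows that repeat a pose let the fingers close. It gives the time, the measured TCP pose, the force, the opening and the grip force at its end, in the units of the state.
- bot.observe(): the state, without advancing time (a new reading comes with each control period).
- bot.grab_frame(name): name is "scene" or "side" or "wrist"; returns the picture (400x640x3 uint8, red, green, blue); there is no depth.
- bot.camera_params(name): a dict with "vertical_fov" (degrees; the focal length in pixels is half the picture's height over the tangent of half this angle, whatever the lens; pixels are square), "cx", "cy" (the principal point, pixels), "D" ([k1, k2, p1, p2, k3] as OpenCV has them; the pictures are not rectified), "R" (3x3) and "t" (3): a world point X has camera coordinates R X + t. Camera axes: x right, y down, z forward; pixel columns grow to the right and rows downward; lengths in m; the calibration is good to about 2 mm. A picture is of the moment at which its call begins: read the wrist's pose just before it. camera_params takes no time and is no camera call; for the wrist camera it gives the pose at the moment of the call.
- bot.job_done(): hands the job in; it is judged then, once.
The state is a dict: "clock": time; "qpos": joint angles; "qd": joint speeds; "joint_efforts": joint torques, N m; "position": TCP position; "tool_rot": TCP orientation; "force": force on the tool from outside, world axes, zero at the start; "moment": the same for the moment, N m; "grip_width": finger opening in m; "finger_force": force on a finger pad.
Only numpy, scipy, OpenCV 4.12 (cv2) and the standard library are available. Lean on these libraries where they do the work, as an engineer would, in place of code of your own. Each camera call takes 0.05 s, during which the arm holds its last target. There are 200 camera calls.

### The job

Gently squeeze the two handles of the green bench clamp together until its ratchet catches on the second, last tooth, so that the jaws press the brass stud home in the yellow plant tag. Take your hand off and leave the clamp locked for a good two seconds, then press the red thumb pad gently down until the ratchet lets go and the handles spring wide open, and leave it so. Do not strain the clamp (the forces on it together below 40 N, so at most 20 N a finger in a squeeze) and leave the pot, tape roll and seed packet where they lie.

Things in the scene. Friction and masses are not known exactly. Their poses are not given: they have to be found in the camera images.
- clamp_base: Foot of the bench clamp, green, 125x75x12 mm, screwed down, with a post. Origin on the bench under the pivot; its +x points to the jaws, -x to the handles, +y to the handle with the red pad, z up. The clamp lies level like open scissors; a collar on the post sets its handle plane 75 to 93 mm above the bench: new each time, not measured, so feel for it. Jaws, tag: to x 80 mm, 27 mm above it.
- pinch (a point): Where to squeeze: mid-way between the two steel handle bars and half-way along them (72 mm behind the pivot); axes as the foot; its z is the mean handle plane (84 mm), true to 9 mm. Bars run along x, 8 mm wide, 9 mm high, centred on that plane, free from x -22 to +24 mm; over the outsides they measure 55 mm open, 32 mm shut. Press both evenly. A 10 mm wide beam lies 14 mm under, mid-way between.
- pad_locked (a point): Centre of the top of the red thumb pad (flat disc 28 mm wide, 9 mm thick, 144 mm behind the pivot) when locked, for the mean handle plane: true height within 9 mm of it. Its inner edge is 4 mm from the mid-line, where the other handle's finger ring (32 mm) begins. Axes as the foot. Released, it swings 22 mm to +y. A rigid green rest plate lies 17 mm below the pad's top: do not ram it.
- left_half (a joint): Turn of the red-padded handle: 0 wide open, 0.16 rad at the closing stop; the other mirrors it; a spring opens them. First tooth rests near 0.131, second and last near 0.151. Squeezing at point pinch takes about 11 to 14 N a finger at the last tooth; 16 is ample. The pad sits on a sprung tail: to release, press it 3 to 5 mm down, 2 to 4 N; it stops hard at 6 mm (about 4 N).
- stud (a joint): How far the brass stud (12 mm head, 3 mm thick, on the -y side of the yellow tag, 60 mm ahead of the pivot) has been pressed into the tag: 0 as it starts, about 4 mm when home, in m; it stays where it is pressed.
- pot_mid (a point): Middle of a clay flower pot standing upside down, loose on the bench, 84 mm across, 74 mm high. Beyond it stands the big fixed red toolbox, under 0.3 m high: carry the hand over or round it.
- tape_mid (a point): Middle of a roll of tape lying flat, 104 mm across, 25 mm high.
- packet_mid (a point): Middle of a flat seed packet with a yellow flower, 112 x 82 x 10 mm.

How it is judged:
By the outcome, as a careful person would: the job done as asked, in the order asked, and still so for the second after the job is handed in, with the robot touching nothing.
It also fails if it takes over 51 s, if anything falls off the work surface, if the arm or the gripper's body presses on something with over 40 N, if the wrist force passes 120 N, or if a joint passes its speed limit or range.

## Working session

There is one attempt and no reset: what is moved stays moved. The work goes in short steps, Python scripts to look and compute and a tool call to move; the robot and the scene stay as the last step left them, time stands still between calls to the robot, and variables do not carry over. Pictures are saved under pics/ and viewed, at most 10 in all, crops included, and the job is handed in when it is done.

Besides the shell and the picture viewer there is one more tool, called as name(argument=value, ...), one argument or row to a line, values as JSON. move_arm: Moves the arm, as the interface text tells. Shifts and turns lie within -1 to 1; 1 stands for 1000 mm of shift or 2 pi rad of turn. Its arguments: {"type":"object","properties":{"moves":{"type":"array"},"force":{"type":"number"}},"required":["moves"]}

```bash
mkdir -p pics; ls; python3 - <<'E'
from workcell import bot
import cv2,numpy as np
s=bot.observe();print({k:np.round(v,3).tolist() for k,v in s.items()})
for n in ("scene","side"):
    p=bot.camera_params(n);print(n,{k:np.round(v,3).tolist() for k,v in p.items()})
    cv2.imwrite(f"pics/{n}0.png",bot.grab_frame(n)[:,:,::-1])
E
```

```text
pics
{'clock': 0.0, 'qpos': [1.159, 0.522, -0.036, 1.6, 0.021, 1.021, -0.113], 'qd': [0.001, -0.001, -0.001, -0.001, 0.001, -0.001, -0.0], 'joint_efforts': [0.001, -92.712, 1.98, -36.994, 0.018, 0.008, 0.0], 'position': [0.209, -0.589, 0.231], 'tool_rot': [-3.14, 0.0, 0.342], 'force': [0.102, 0.564, -0.272], 'moment': [-0.014, -0.007, -0.029], 'finger_force': 0.0, 'grip_width': 0.085}
scene {'vertical_fov': 54.506, 'cx': 316.984, 'cy': 203.902, 'D': [-0.014, 0.0, 0.0, 0.0, 0.0], 'R': [[-0.851, -0.525, 0.012], [-0.393, 0.622, -0.677], [0.348, -0.581, -0.736]], 't': [0.471, 0.207, 0.988]}
side {'vertical_fov': 56.191, 'cx': 320.267, 'cy': 198.917, 'D': [-0.075, 0.0, 0.0, 0.0, 0.0], 'R': [[-0.999, 0.04, -0.012], [0.029, 0.461, -0.887], [-0.03, -0.887, -0.461]], 't': [0.505, 0.007, 1.021]}
```

View pics/scene0.png

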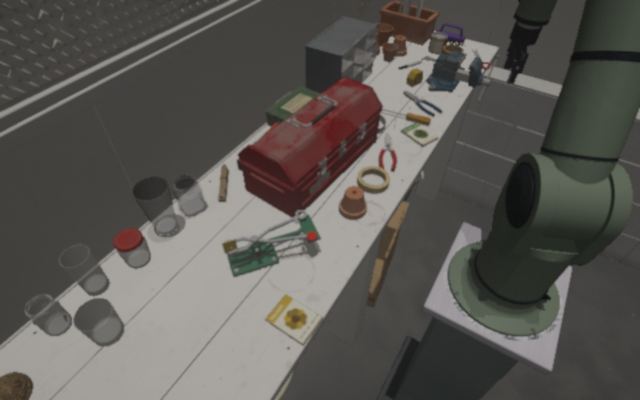

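View pics/side0.png

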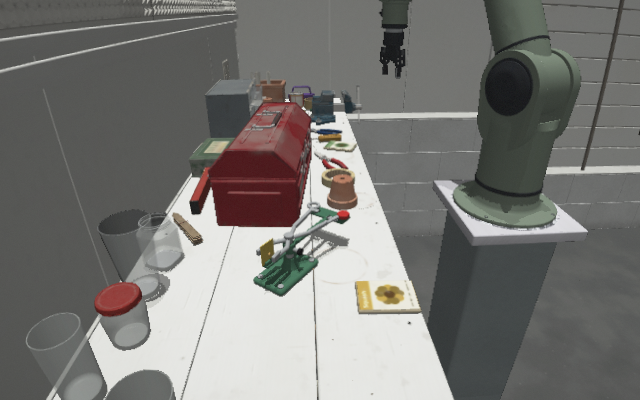

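The scene view shows the clamp at about (270,245), its red pad at (312,237), the pot at (353,200), the tape at (373,179) and the packet at (294,318). In the side view the clamp is at about (300,250) and the pad at (344,214). I'll zoom in on the clamp.

```bash
cat > h.py <<'E'
import cv2,numpy as np
def K(p):
    f=200/np.tan(np.radians(p["vertical_fov"])/2)
    return np.array([[f,0,p["cx"]],[0,f,p["cy"]],[0,0,1.]])
def ray(p,uv):
    n=cv2.undistortPoints(np.array([[uv]],float),K(p),np.array(p["D"],float))[0,0]
    R=np.array(p["R"]);t=np.array(p["t"]);d=R.T@np.array([*n,1]);return -R.T@t,d/np.linalg.norm(d)
def onz(p,uv,z):
    c,d=ray(p,uv);return c+d*(z-c[2])/d[2]
def tri(rays):
    A=sum(np.eye(3)-np.outer(d,d) for c,d in rays);b=sum((np.eye(3)-np.outer(d,d))@c for c,d in rays)
    X=np.linalg.solve(A,b);return X,[np.linalg.norm((np.eye(3)-np.outer(d,d))@(X-c)) for c,d in rays]
def proj(p,X):
    return cv2.projectPoints(np.array(X,float).reshape(-1,3),cv2.Rodrigues(np.array(p["R"],float))[0],np.array(p["t"],float),K(p),np.array(p["D"],float))[0][:,0]
def red(im,x0,x1,y0,y1):
    c=im.astype(int);m=(c[...,0]>130)&(c[...,1]<90)&(c[...,2]<90);k=np.zeros_like(m);k[y0:y1,x0:x1]=1
    v,u=np.nonzero(m&k);return u.mean(),v.mean(),len(u)
E
python3 - <<'E'
from workcell import bot
from h import *
a=cv2.imread("pics/scene0.png");b=cv2.imread("pics/side0.png")
cs=cv2.resize(a[200:290,215:335],(800,600)[::1] and (784,588),interpolation=cv2.INTER_CUBIC)
cb=cv2.resize(b[195:300,245:365],(672,588),interpolation=cv2.INTER_CUBIC)
cv2.imwrite("pics/c1.png",cs);cv2.imwrite("pics/c2.png",cb)
P={n:bot.camera_params(n) for n in("scene","side")}
r1=red(a[:,:,::-1],300,322,228,246);r2=red(b[:,:,::-1],332,354,205,222);print(r1,r2)
print(tri([ray(P["scene"],r1[:2]),ray(P["side"],r2[:2])]))
for n,uv,z in(("pot",(353,188),.074),("tape",(373,178),.025),("pack",(294,318),.01)):print(n,onz(P["scene"],uv,z))
E
```

```text
(np.float64(311.26785714285717), np.float64(235.23214285714286), 56) (np.float64(342.6909090909091), np.float64(213.61818181818182), 55)
(array([0.46309035, 0.1757769 , 0.07918787]), [np.float64(0.0009837216703343493), np.float64(0.0009837216703344777)])
pot [ 0.4562968  -0.03716261  0.074     ]
tape [ 0.44393394 -0.15517817  0.025     ]
pack [0.39601721 0.3587386  0.01      ]
```

View pics/c1.png

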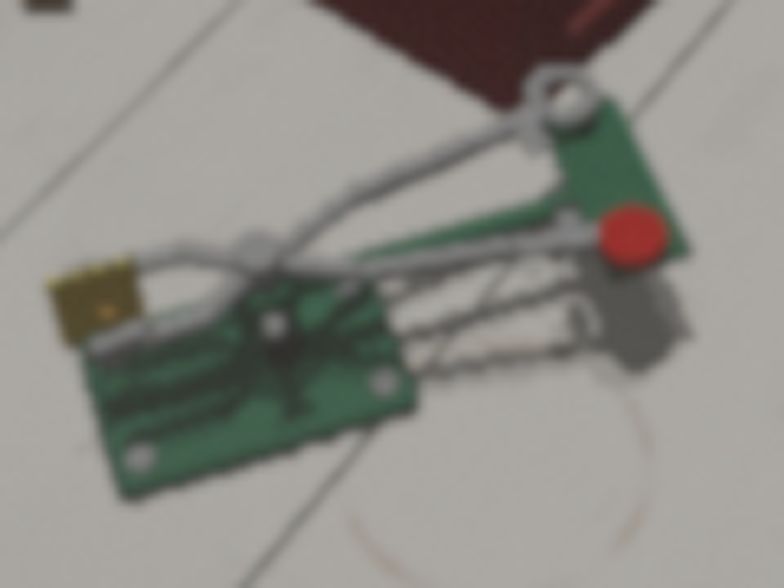

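View pics/c2.png

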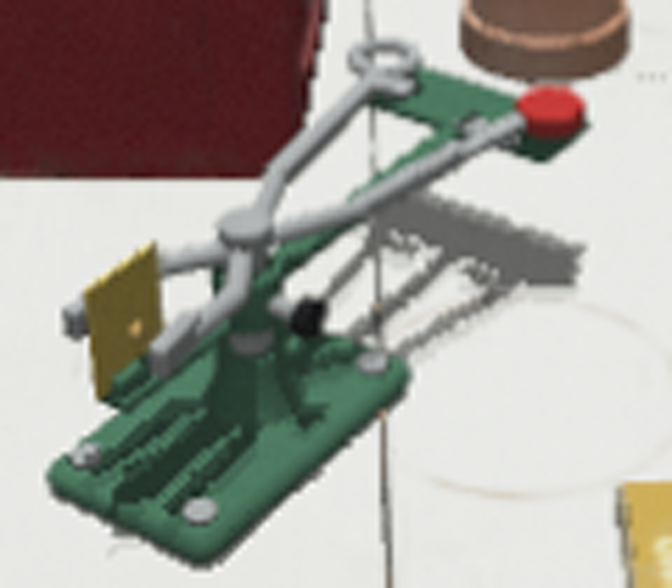

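The crops show the pivot cap at scene (254.5,238) and side (289,235). The foot corners and screws are also visible, as are the pad, the ring and the green rest plate.

```bash
python3 - <<'E'
from workcell import bot
from h import *
P={n:bot.camera_params(n) for n in("scene","side")}
S=lambda u,v:ray(P["scene"],(215+u/6.533-.4,200+v/6.533-.4));D=lambda u,v:ray(P["side"],(245+u/5.6-.4,195+v/5.6-.4))
pts=dict(pivot=((258,243),(246,222)),screwA=((138,458),(200,508)),screwB=((384,382),(372,358)),cA=((123,495),(200,563)),cB=((416,405),(408,372)),cC=((80,345),(50,472)),
 pad=((634,235),(550,106)),ring=((566,97),(384,63)))
R={}
for k,(a,b) in pts.items():
    X,e=tri([S(*a),D(*b)]);R[k]=X;print(k,X.round(4),round(e[0]*1e3,1))
for a,b in(("screwB","screwA"),("cB","cA")):
    d=R[a]-R[b];d=-d;print("yaw",np.degrees(np.arctan2(d[1],d[0])),np.linalg.norm(d))
d=R["cA"]-R["cC"];print("yaw y",np.degrees(np.arctan2(d[1],d[0]))-90,np.linalg.norm(d))
d=R["pivot"]-R["pad"];a=np.degrees(np.arctan2(d[1],d[0]));print("pad",a,np.linalg.norm(d[:2]))
E
```

```text
pivot [0.5779 0.2617 0.0864] 1.8
screwA [0.5937 0.3307 0.016 ] 0.5
screwB [0.534  0.2501 0.016 ] 0.1
cA [0.5945 0.3415 0.0021] 1.1
cB [0.5207 0.2477 0.0071] 0.1
cC [0.6498 0.2997 0.0098] 2.5
pad [0.4624 0.1755 0.0788] 0.4
ring [0.5261 0.1265 0.0736] 0.8
yaw 53.45727164934308 0.10028380921451854
yaw 51.8194417366196 0.11953007746908804
yaw y 52.89715785773504 0.06975284888860418
pad 36.72977879490395 0.14418750778294429
```

move_arm(
  moves=[
    [[1,0,0,-0.05,0,0,0],[1,0,0,-0.1,0,0,0],[1,0.033,-0.037,-0.1,0,0,0],[1,0.067,-0.074,-0.1,0,0,0],[1,0.1,-0.112,-0.1,0,0,0]],
  ],
  force=20,
)

```text
clock: 0.6
position: [0.2663, -0.4485, 0.3311]
tool_rot: [-3.141, -0.0, 0.341]
force: [0.9, -0.3, 0.4]
grip_width: 0.0853
finger_force: 0.0
```

```bash
cat >> h.py <<'E'
from scipy.spatial.transform import Rotation as Ro
YAW=np.radians(52.8);PIV=np.array([.5785,.262,0])
CX=np.array([np.cos(YAW),np.sin(YAW),0]);CY=np.array([-np.sin(YAW),np.cos(YAW),0])
def clamp(x,y,z):return PIV+x*CX+y*CY+np.array([0,0,z])
def go(s,tgt,yaw=YAW):
    R0=Ro.from_euler("xyz",s["tool_rot"]);R1=Ro.from_euler("xyz",[np.pi,0,yaw])
    print("shift",(R0.inv().apply(np.array(tgt)-s["position"])).round(4),"turn",((R0.inv()*R1).as_rotvec()/2/np.pi).round(4))
def st(s):
    R0=Ro.from_euler("xyz",s["tool_rot"])
    print(round(s["clock"],2),np.round(s["position"],4),np.round(s["tool_rot"],3),"w",round(float(s["grip_width"]),4),"ff",round(float(np.max(s["finger_force"])),1),"Ftool",R0.inv().apply(s["force"]).round(2),"M",R0.inv().apply(s["moment"]).round(2))
    d=np.array(s["position"])-PIV;print(" clampframe",(d@CX).round(4),(d@CY).round(4),d[2].round(4),"yaw",np.degrees(s["tool_rot"][2]).round(2))
E
python3 - <<'E'
from workcell import bot
from h import *
s=bot.observe();st(s);go(s,clamp(-.072,0,.33));print(np.round(s["qpos"],2))
p=bot.camera_params("scene");q=bot.camera_params("side")
print("box base",onz(p,(295,208),0),onz(p,(243,176),0),onz(q,(305,222),0),onz(q,(217,223),0))
E
```

```text
0.6 [ 0.2663 -0.4485  0.3311] [-3.141 -0.     0.341] w 0.0853 ff 0.0 Ftool [ 0.72  0.61 -0.43] M [-0.04  0.09  0.01]
 clampframe -0.7547 -0.1809 0.3311 yaw 19.56
shift [ 0.4719 -0.5255  0.0012] turn [-0.     -0.     -0.0923]
[ 0.99  0.26 -0.08  1.73  0.02  1.15 -0.33]
box base [0.59284703 0.06158145 0.        ] [0.81161295 0.03576575 0.        ] [0.54635736 0.07549894 0.        ] [0.76801991 0.06789328 0.        ]
```

move_arm(
  moves=[
    [[1,0.033,-0.037,0,0,0,0],[1,0.067,-0.074,0,0,0,0],[1,0.1,-0.111,0,0,0,0],[1,0.133,-0.148,0,0,0,0],[1,0.167,-0.186,0,0,0,0]],
  ],
)

```text
clock: 1.1
position: [0.3607, -0.2181, 0.3313]
tool_rot: [3.141, 0.0, 0.342]
force: [1.6, -0.2, -0.5]
grip_width: 0.0856
finger_force: 0.0
```

move_arm(
  moves=[
    [[1,0.033,-0.037,0,0,0,0],[1,0.067,-0.074,0,0,0,0],[1,0.1,-0.111,0,0,0,0],[1,0.133,-0.148,0,0,0,0],[1,0.167,-0.186,0,0,0,0]],
  ],
)

```text
clock: 1.6
position: [0.4554, 0.0121, 0.3314]
tool_rot: [3.141, -0.0, 0.341]
force: [0.8, -0.5, 0.8]
grip_width: 0.0854
finger_force: 0.0
```

move_arm(
  moves=[
    [[1,0.03,-0.033,0,0,0,-0.02],[1,0.06,-0.066,0.02,0,0,-0.04],[1,0.09,-0.099,0.04,0,0,-0.06],[1,0.11,-0.125,0.06,0,0,-0.08],[1,0.11,-0.125,0.08,0,0,-0.092]],
  ],
)

```text
clock: 2.1
position: [0.5169, 0.1695, 0.25]
tool_rot: [-3.139, -0.002, 0.93]
force: [0.1, -1.1, -0.3]
grip_width: 0.0851
finger_force: 0.0
```

```bash
python3 - <<'E'
from workcell import bot
from h import *
s=bot.observe();st(s);go(s,clamp(-.072,0,.20));print(np.round(s["qpos"],2))
p=bot.camera_params("wrist");im=bot.grab_frame("wrist");cv2.imwrite("pics/w1.png",im[:,:,::-1])
print({k:np.round(v,3).tolist() for k,v in p.items()})
print(proj(p,[clamp(0,0,.084),clamp(-.072,0,.084),clamp(-.14,.04,.084)]))
E
```

```text
2.1 [0.5169 0.1695 0.25  ] [-3.139e+00 -2.000e-03  9.300e-01] w 0.0851 ff 0.0 Ftool [-0.87  0.74  0.26] M [-0.06 -0.03  0.05]
 clampframe -0.1109 -0.0069 0.25 yaw 53.27
shift [ 0.0389 -0.0064  0.0501] turn [-0.0004 -0.0002  0.0013]
[ 0.06  0.43 -0.65  1.77  0.3   1.04 -1.34]
{'vertical_fov': 64.935, 'cx': 314.664, 'cy': 197.517, 'D': [-0.031, 0.0, 0.0, 0.0, 0.0], 'R': [[0.802, -0.598, -0.003], [-0.566, -0.761, 0.318], [-0.192, -0.253, -0.948]], 't': [-0.312, 0.375, 0.54]}
[[309.0147554   58.86351024]
 [308.7899981  138.7878044 ]
 [270.20457403 204.23682165]]
```

View pics/w1.png

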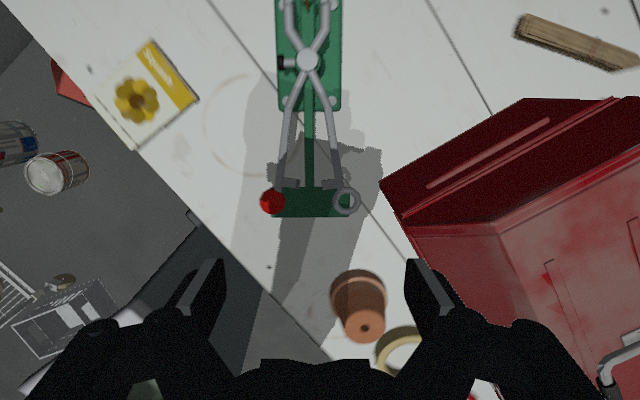

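The wrist view shows the clamp nearly aligned. The pivot is at (307,61), the pad at (271,201) and the ring at (346,200), with the bars either side of about (308,138). I'll move over the pinch point, descend partway and measure the bars.

move_arm(
  moves=[
    [[1,0.02,-0.004,0.03,0,0,0.001],[1,0.039,-0.006,0.06,0,0,0.001],[1,0.039,-0.006,0.1,0,0,0.001],[1,0.039,-0.006,0.1,0,0,0.001]],
  ],
)

```text
clock: 2.55
position: [0.5337, 0.1981, 0.1477]
tool_rot: [-3.138, 0.006, 0.912]
force: [-0.6, -0.5, 0.8]
grip_width: 0.0852
finger_force: 0.0
```

```bash
python3 - <<'E'
from workcell import bot
from h import *
s=bot.observe();st(s)
p=bot.camera_params("wrist");im=bot.grab_frame("wrist");cv2.imwrite("pics/w2.png",im[:,:,::-1])
np.save("p2.npy",p,allow_pickle=True)
print(proj(p,[clamp(0,0,.084),clamp(-.072,0,.084),clamp(-.072,.0275,.084),clamp(-.072,-.0275,.084),clamp(-.14,.04,.084)]).round(1))
E
```

```text
2.55 [0.5337 0.1981 0.1477] [-3.138  0.006  0.912] w 0.0852 ff 0.0 Ftool [-0.78 -0.17 -0.83] M [-0.03 -0.07  0.02]
 clampframe -0.0779 -0.003 0.1477 yaw 52.26
[[309.7  98.3]
 [311.2 206.5]
 [271.7 206.8]
 [350.7 206.2]
 [260.3 289.6]]
```

View pics/w2.png

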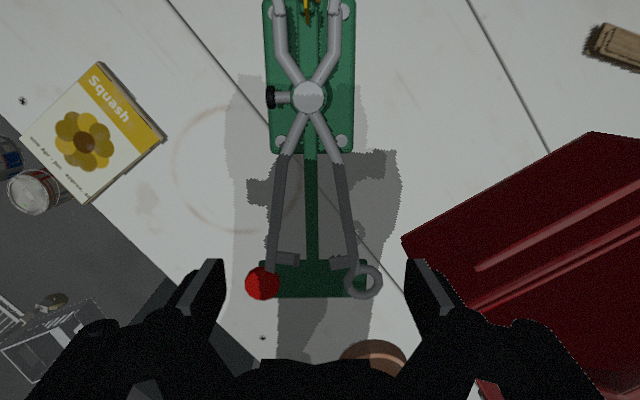

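The second wrist view has the pivot at (308,97), the pad at (262.5,283) and the ring at (364,281). At row 206 the bars' outer edges are near columns 272 and 351, within 1 px of prediction. I'll refine the heights using all the views.

```bash
python3 - <<'E'
from workcell import bot
from h import *
p2=np.load("p2.npy",allow_pickle=True).item();P={n:bot.camera_params(n) for n in("scene","side")}
w=cv2.imread("pics/w2.png")[:,:,::-1]
r=red(w,240,285,260,305);print(r)
print("pad",tri([ray(p2,r[:2]),ray(P["scene"],(311.3,235.2)),ray(P["side"],(342.7,213.6))]))
print("pad side only",tri([ray(p2,r[:2]),ray(P["side"],(342.7,213.6))]),tri([ray(p2,r[:2]),ray(P["scene"],(311.3,235.2))]))
print("piv",tri([ray(p2,(308,97)),ray(P["scene"],(254.1,236.8)),ray(P["side"],(288.5,234.2))]))
print("ring",tri([ray(p2,(364,281)),ray(P["scene"],(215+560/6.533,200+100/6.533)),ray(P["side"],(245+384/5.6,195+60/5.6))]))
for v in(190,206,220):print(v,w[v,262:290].sum(1).tolist(),w[v,334:362].sum(1).tolist())
st(bot.observe())
E
```

```text
(np.float64(253.5), np.float64(279.1), 10)
pad (array([0.46245721, 0.1812828 , 0.08250133]), [np.float64(0.002893230476003248), np.float64(0.0035541920973410756), np.float64(0.0008995133344676685)])
pad side only (array([0.46340659, 0.18458912, 0.08333677]), [np.float64(0.0002443625058614595), np.float64(0.00024436250586138395)]) (array([0.46227555, 0.181563  , 0.08370264]), [np.float64(0.0031771252662334357), np.float64(0.003177125266233444)])
piv (array([0.57786032, 0.26275839, 0.08718234]), [np.float64(0.0006328544410705171), np.float64(0.0018619948951007167), np.float64(0.0018300863299121062)])
ring (array([0.52609041, 0.12754579, 0.07377459]), [np.float64(0.0016548002356277418), np.float64(0.0015551694299289645), np.float64(0.0014460447460350845)])
190 [220, 237, 223, 226, 221, 228, 209, 219, 228, 217, 243, 156, 149, 148, 167, 156, 148, 150, 153, 163, 155, 165, 127, 206, 227, 235, 222, 234] [210, 224, 190, 149, 146, 163, 146, 171, 155, 158, 163, 160, 154, 157, 191, 213, 254, 294, 304, 303, 296, 310, 303, 304, 296, 300, 309, 297]
206 [285, 283, 428, 459, 474, 298, 224, 218, 234, 175, 143, 155, 152, 163, 162, 141, 150, 155, 163, 153, 128, 212, 231, 227, 206, 203, 194, 193] [159, 213, 222, 222, 229, 149, 160, 146, 171, 162, 159, 158, 145, 177, 150, 158, 191, 297, 306, 298, 305, 309, 304, 302, 288, 298, 301, 310]
220 [438, 443, 445, 443, 449, 390, 247, 212, 151, 166, 145, 163, 170, 153, 166, 161, 157, 156, 141, 186, 221, 218, 231, 224, 224, 213, 229, 219] [223, 224, 224, 232, 227, 222, 225, 173, 153, 131, 156, 154, 145, 165, 154, 164, 168, 160, 146, 283, 235, 223, 297, 226, 307, 297, 301, 305]
2.6 [0.5348 0.1986 0.1505] [-3.14e+00  3.00e-03  9.12e-01] w 0.0856 ff 0.0 Ftool [-0.62  0.18 -1.92] M [0.01 0.07 0.03]
 clampframe -0.0769 -0.0035 0.1505 yaw 52.26
```

move_arm(
  moves=[
    [[1,0.004,-0.003,0,0,0,-0.001],[1,0.004,-0.003,0,0,0,-0.001],[1,0.004,-0.003,0,0,0,-0.001]],
  ],
)

```text
clock: 2.9
position: [0.5365, 0.2046, 0.153]
tool_rot: [3.14, -0.002, 0.919]
force: [-0.1, -0.1, -0.3]
grip_width: 0.085
finger_force: 0.0
```

```bash
python3 - <<'E'
from workcell import bot
from h import *
s=bot.observe();st(s);go(s,clamp(-.072,0,.059))
p=bot.camera_params("wrist");im=bot.grab_frame("wrist")
w=im.astype(int);cv2.imwrite("pics/w3.png",im[:,:,::-1])
print(proj(p,[clamp(0,0,.086),clamp(-.072,.0275,.082),clamp(-.072,-.0275,.082)]).round(1))
v=int(proj(p,[clamp(-.072,0,.082)])[0,1]);print(v,w[v,260:290].sum(1).tolist(),w[v,334:364].sum(1).tolist())
E
```

```text
2.9 [0.5365 0.2046 0.153 ] [ 3.14e+00 -2.00e-03  9.19e-01] w 0.085 ff 0.0 Ftool [-0.13  0.01  0.33] M [ 0.01  0.02 -0.01]
 clampframe -0.0711 -0.0012 0.153 yaw 52.67
shift [-0.0011 -0.0014  0.094 ] turn [ 0.0002 -0.0003 -0.0004]
[[313.  110.1]
 [275.5 212.6]
 [351.3 212.5]]
212 [424, 440, 436, 437, 439, 276, 201, 215, 217, 206, 221, 225, 213, 225, 204, 155, 150, 150, 151, 147, 144, 152, 167, 143, 148, 131, 214, 229, 189, 211] [174, 222, 220, 223, 220, 197, 142, 148, 145, 148, 163, 162, 146, 153, 151, 142, 136, 287, 291, 298, 303, 291, 301, 278, 292, 301, 297, 304, 302, 302]
```

move_arm(
  moves=[
    [[1,-0.001,-0.0015,0.03,0,0,0],[1,-0.001,-0.0015,0.06,0,0,0],[0.85,-0.001,-0.0015,0.085,0,0,0],[0.8,-0.001,-0.0015,0.096,0,0,0],[0.75,-0.001,-0.0015,0.096,0,0,0]],
  ],
)

```text
clock: 3.45
position: [0.5337, 0.2044, 0.0547]
tool_rot: [-3.141, 0.001, 0.92]
force: [0.3, 0.9, 0.2]
grip_width: 0.0642
finger_force: 0.0
```

move_arm(
  moves=[
    [[0.72,0,0,0,0,0,0],[0.7,0,0,0,0,0,0],[0.7,0,0,0,0,0,0]],
  ],
)

```text
clock: 3.75
position: [0.5347, 0.2048, 0.0564]
tool_rot: [3.141, -0.001, 0.92]
force: [0.9, -0.5, -0.1]
grip_width: 0.0596
finger_force: 0.2
```

```bash
python3 - <<'E'
from workcell import bot
from h import *
s=bot.observe();st(s)
im=bot.grab_frame("wrist");cv2.imwrite("pics/w4.png",im[:,:,::-1])
E
```

```text
3.75 [0.5347 0.2048 0.0564] [ 3.141e+00 -1.000e-03  9.200e-01] w 0.0596 ff 0.2 Ftool [0.16 1.07 0.07] M [-0.06  0.03 -0.04]
 clampframe -0.0721 0.0003 0.0564 yaw 52.68
```

View pics/w4.png

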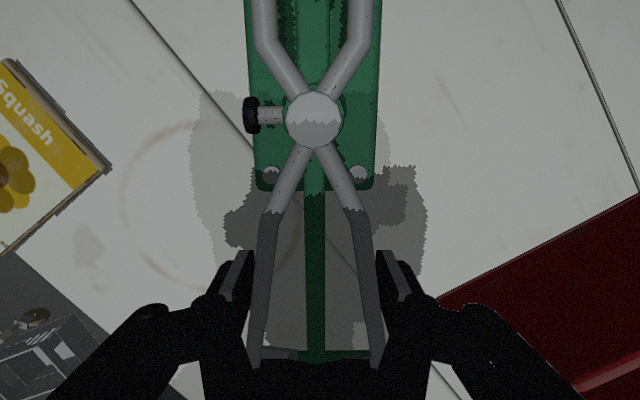

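The fingers straddle the bars evenly, with pads at columns 250 and 378. Now I'll close slowly and watch for sideways force.

move_arm(
  moves=[
    [[0.68,0,0,0,0,0,0],[0.66,0,0,0,0,0,0],[0.64,0,0,0,0,0,0],[0.62,0,0,-0.0005,0,0,0],[0.62,0,0,-0.0005,0,0,0]],
  ],
)

```text
clock: 4.3
position: [0.5342, 0.2044, 0.0558]
tool_rot: [3.141, 0.0, 0.92]
force: [3.4, -3.1, 1.6]
grip_width: 0.0527
finger_force: 2.1
```

move_arm(
  moves=[
    [[0.61,0,0,0,0,0,0],[0.6,0,0,-0.0005,0,0,0],[0.59,0,0,-0.0005,0,0,0],[0.58,0,0,-0.0005,0,0,0],[0.58,0,0,-0.0005,0,0,0]],
  ],
)

```text
clock: 4.8
position: [0.534, 0.2042, 0.0562]
tool_rot: [3.141, 0.001, 0.919]
force: [2.2, -4.7, 1.6]
grip_width: 0.0493
finger_force: 2.5
```

```bash
python3 - <<'E'
from workcell import bot
from h import *
st(bot.observe())
E
```

```text
4.8 [0.534  0.2042 0.0562] [3.141e+00 1.000e-03 9.190e-01] w 0.0493 ff 2.5 Ftool [-2.38  4.62 -1.57] M [-1.06 -0.43 -0.01]
 clampframe -0.0729 0.0005 0.0562 yaw 52.68
```

move_arm(
  moves=[
    [[0.58,0,0.0005,0,0,0,0],[0.58,0,0.001,0,0,0,0],[0.58,0,0.001,0,0,0,0]],
  ],
)

```text
clock: 5.1
position: [0.5343, 0.2041, 0.0561]
tool_rot: [-3.141, 0.001, 0.92]
force: [-1.1, -2.5, 1.8]
grip_width: 0.0494
finger_force: 2.5
```

```bash
python3 - <<'E'
from workcell import bot
from h import *
st(bot.observe())
E
```

```text
5.1 [0.5343 0.2041 0.0561] [-3.141e+00  1.000e-03  9.200e-01] w 0.0494 ff 2.5 Ftool [-2.71  0.62 -1.77] M [-0.03 -0.58 -0.06]
 clampframe -0.0728 0.0002 0.0561 yaw 52.71
```

move_arm(
  moves=[
    [[0.565,0,0,-0.0003,0,0,0],[0.55,0,0,-0.0006,0,0,0],[0.535,0,0,-0.0009,0,0,0],[0.52,0,0,-0.0012,0,0,0],[0.52,0,0,-0.0012,0,0,0]],
  ],
)

```text
clock: 5.6
position: [0.5343, 0.2039, 0.0572]
tool_rot: [-3.141, 0.001, 0.92]
force: [-4.1, -2.7, -3.3]
grip_width: 0.0444
finger_force: 4.0
```

```bash
python3 - <<'E'
from workcell import bot
from h import *
st(bot.observe())
E
```

```text
5.6 [0.5343 0.2039 0.0572] [-3.141e+00  1.000e-03  9.200e-01] w 0.0444 ff 4.0 Ftool [-4.64 -1.66  3.3 ] M [ 0.53 -0.94  0.04]
 clampframe -0.073 0.0001 0.0572 yaw 52.71
```

move_arm(
  moves=[
    [[0.51,-0.0005,-0.0003,0.0004,0,0,0],[0.5,-0.001,-0.0003,0.0003,0,0,0],[0.49,-0.001,-0.0003,0.0002,0,0,0],[0.48,-0.001,-0.0003,0.0001,0,0,0],[0.48,-0.001,-0.0003,0,0,0,0]],
  ],
)

```text
clock: 6.1
position: [0.534, 0.2036, 0.0575]
tool_rot: [-3.141, -0.0, 0.92]
force: [-3.4, -0.6, 0.3]
grip_width: 0.0411
finger_force: 4.0
```

```bash
python3 - <<'E'
from workcell import bot
from h import *
st(bot.observe())
E
```

```text
6.1 [0.534  0.2036 0.0575] [-3.141 -0.     0.92 ] w 0.0411 ff 4.0 Ftool [-2.57 -2.37 -0.3 ] M [ 0.48 -0.45 -0.02]
 clampframe -0.0735 0.0001 0.0575 yaw 52.7
```

move_arm(
  moves=[
    [[0.47,-0.0004,-0.0005,-0.0002,0,0,0],[0.46,-0.0007,-0.0005,-0.0003,0,0,0],[0.45,-0.0007,-0.0005,-0.0004,0,0,0],[0.44,-0.0007,-0.0005,-0.0005,0,0,0],[0.44,-0.0007,-0.0005,-0.0005,0,0,0]],
  ],
)

```text
clock: 6.6
position: [0.5336, 0.2032, 0.058]
tool_rot: [3.141, -0.001, 0.92]
force: [4.8, 0.4, -5.7]
grip_width: 0.0375
finger_force: 7.7
```

```bash
python3 - <<'E'
from workcell import bot
from h import *
st(bot.observe())
E
```

```text
6.6 [0.5336 0.2032 0.058 ] [ 3.141e+00 -1.000e-03  9.200e-01] w 0.0375 ff 7.7 Ftool [3.25 3.57 5.67] M [-0.72  0.75 -0.05]
 clampframe -0.074 0.0002 0.058 yaw 52.69
```

move_arm(
  moves=[
    [[0.435,0.0004,0.0005,0.0005,0,0,0],[0.43,0.0004,0.0005,0.0005,0,0,0],[0.42,0.0004,0.0005,0.0004,0,0,0],[0.41,0.0004,0.0005,0.0003,0,0,0],[0.41,0.0004,0.0005,0.0003,0,0,0]],
  ],
)

```text
clock: 7.1
position: [0.5336, 0.2032, 0.0579]
tool_rot: [-3.141, 0.0, 0.92]
force: [-2.8, -1.6, 6.1]
grip_width: 0.0354
finger_force: 4.5
```

```bash
python3 - <<'E'
from workcell import bot
from h import *
st(bot.observe())
E
```

```text
7.1 [0.5336 0.2032 0.0579] [-3.141  0.     0.92 ] w 0.0354 ff 4.5 Ftool [-2.95 -1.3  -6.1 ] M [ 0.15 -0.58 -0.  ]
 clampframe -0.074 0.0002 0.0579 yaw 52.7
```

move_arm(
  moves=[
    [[0.405,0,-0.0001,-0.0004,0,0,0],[0.4,0,-0.0001,-0.0004,0,0,0],[0.395,0,-0.0001,-0.0005,0,0,0],[0.39,0,-0.0001,-0.0006,0,0,0],[0.39,0,-0.0001,-0.0006,0,0,0]],
  ],
)

```text
clock: 7.6
position: [0.5335, 0.203, 0.0581]
tool_rot: [-3.141, 0.001, 0.92]
force: [-3.5, -2.4, 1.0]
grip_width: 0.0333
finger_force: 9.9
```

```bash
python3 - <<'E'
from workcell import bot
from h import *
st(bot.observe())
E
```

```text
7.6 [0.5335 0.203  0.0581] [-3.141e+00  1.000e-03  9.200e-01] w 0.0333 ff 9.9 Ftool [-4.07 -1.31 -1.03] M [ 0.12 -0.95 -0.03]
 clampframe -0.0742 0.0002 0.0581 yaw 52.7
```

move_arm(
  moves=[
    [[0.385,-0.0003,-0.0001,-0.0001,0,0,0],[0.38,-0.0004,-0.0001,-0.0002,0,0,0],[0.38,-0.0004,-0.0001,-0.0002,0,0,0],[0.38,-0.0004,-0.0001,-0.0002,0,0,0]],
  ],
)

```text
clock: 8.0
position: [0.5334, 0.2029, 0.0584]
tool_rot: [-3.141, 0.0, 0.92]
force: [-0.7, -2.4, -5.0]
grip_width: 0.0327
finger_force: 4.9
```

```bash
python3 - <<'E'
from workcell import bot
from h import *
st(bot.observe())
E
```

```text
8.0 [0.5334 0.2029 0.0584] [-3.141  0.     0.92 ] w 0.0327 ff 4.9 Ftool [-2.29  0.89  4.96] M [ 0.01 -0.48 -0.1 ]
 clampframe -0.0743 0.0002 0.0584 yaw 52.7
```

move_arm(
  moves=[
    [[0.377,0,0,0.0004,0,0,0],[0.374,0,0,0.0004,0,0,0],[0.371,0,0,0.0004,0,0,0],[0.371,0,0,0.0004,0,0,0]],
  ],
)

```text
clock: 8.4
position: [0.5334, 0.2029, 0.0583]
tool_rot: [3.141, 0.0, 0.92]
force: [-4.2, -4.1, 2.2]
grip_width: 0.0318
finger_force: 6.6
```

```bash
python3 - <<'E'
from workcell import bot
from h import *
st(bot.observe())
E
```

```text
8.4 [0.5334 0.2029 0.0583] [3.141 0.    0.92 ] w 0.0318 ff 6.6 Ftool [-5.85 -0.85 -2.22] M [ 0.2  -1.   -0.07]
 clampframe -0.0743 0.0002 0.0583 yaw 52.7
```

move_arm(
  moves=[
    [[0.368,-0.0003,0,-0.0002,0,0,0],[0.365,-0.0003,0,-0.0002,0,0,0],[0.365,-0.0003,0,-0.0002,0,0,0]],
  ],
)

```text
clock: 8.7
position: [0.5334, 0.2029, 0.0584]
tool_rot: [3.142, -0.0, 0.92]
force: [-2.0, -0.7, 0.5]
grip_width: 0.0313
finger_force: 13.7
```

```bash
python3 - <<'E'
from workcell import bot
from h import *
st(bot.observe())
im=bot.grab_frame("wrist");cv2.imwrite("pics/w5.png",im[:,:,::-1])
E
```

```text
8.7 [0.5334 0.2029 0.0584] [ 3.142 -0.     0.92 ] w 0.0313 ff 13.7 Ftool [-1.74 -1.15 -0.52] M [ 0.11 -0.4  -0.1 ]
 clampframe -0.0744 0.0002 0.0584 yaw 52.71
```

View pics/w5.png

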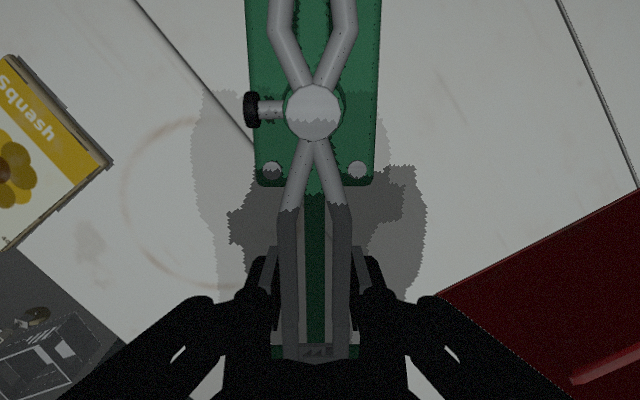

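The bars are now nearly parallel, with outer edges near columns 280 and 350, and the ratchet meets behind the bars at (317,350). I'll press one small step more, then ease off while watching the width and force.

move_arm(
  moves=[
    [[0.362,0,0,0,0,0,0],[0.36,0,0,0,0,0,0],[0.36,0,0,0,0,0,0]],
  ],
)

```text
clock: 9.05
position: [0.5333, 0.2029, 0.0584]
tool_rot: [-3.142, -0.0, 0.92]
force: [-2.2, -1.0, 1.7]
grip_width: 0.0311
finger_force: 19.7
```

move_arm(
  moves=[
    [[0.375,0,0,0,0,0,0],[0.385,0,0,0,0,0,0],[0.385,0,0,0,0,0,0]],
  ],
)

```text
clock: 9.35
position: [0.5334, 0.2029, 0.0583]
tool_rot: [-3.142, -0.0, 0.92]
force: [0.4, 1.7, -3.5]
grip_width: 0.033
finger_force: 3.3
```

move_arm(
  moves=[
    [[0.395,0,0,0,0,0,0],[0.4,0,0,0,0,0,0],[0.4,0,0,0,0,0,0]],
  ],
)

```text
clock: 9.65
position: [0.5333, 0.2027, 0.0584]
tool_rot: [3.142, -0.0, 0.92]
force: [-0.3, 0.2, 0.3]
grip_width: 0.0344
finger_force: 0.0
```

Eased to 34.4 mm with no finger force, and the bars stay inside that. A first-tooth catch would sit near 36 mm, so this is the second tooth. I'll open, lift clear and check.

move_arm(
  moves=[
    [[0.45,0,0,0,0,0,0],[0.55,0,0,0,0,0,0],[0.65,0,0,0,0,0,0],[0.7,0,0,-0.02,0,0,0],[0.7,0,0,-0.05,0,0,0]],
  ],
)

```text
clock: 10.15
position: [0.5323, 0.2025, 0.1077]
tool_rot: [-3.14, 0.002, 0.92]
force: [0.2, 0.4, 0.6]
grip_width: 0.0598
finger_force: 0.0
```

move_arm(
  moves=[
    [[0.6,-0.02,0,-0.04,0,0,0],[0.4,-0.05,0,-0.07,0,0,0],[0.2,-0.065,0,-0.07,0,0,0],[0,-0.065,0,-0.07,0,0,0],[0,-0.065,0,-0.07,0,0,0]],
  ],
)

```text
clock: 10.65
position: [0.4941, 0.1511, 0.1784]
tool_rot: [3.141, -0.0, 0.919]
force: [0.9, 0.6, 0.8]
grip_width: -0.0002
finger_force: 0.0
```

```bash
python3 - <<'E'
from workcell import bot
from h import *
s=bot.observe();st(s)
p=bot.camera_params("wrist");im=bot.grab_frame("wrist");cv2.imwrite("pics/w6.png",im[:,:,::-1])
q=proj(p,[clamp(0,0,.086),clamp(-.144,.018,.084),clamp(-.144,.004,.084),clamp(-.144,.032,.084),clamp(-.072,.016,.082),clamp(-.072,-.016,.082)]).round(1);print(q)
hsv=cv2.cvtColor(im,cv2.COLOR_RGB2HSV);m=((hsv[...,0]<8)|(hsv[...,0]>172))&(hsv[...,1]>150)&(hsv[...,2]>60)
n,l,stt,c=cv2.connectedComponentsWithStats(m.astype(np.uint8))
for i in range(1,n):
    if stt[i,4]>100:print(stt[i],c[i].round(1))
a=im[130:330,220:420];cv2.imwrite("pics/w6c.png",cv2.resize(a,(600,600),interpolation=cv2.INTER_CUBIC)[:,:,::-1])
cv2.imwrite("pics/side6.png",bot.grab_frame("side")[:,:,::-1])
E
```

```text
10.65 [0.4941 0.1511 0.1784] [ 3.141 -0.     0.919] w -0.0002 ff 0.0 Ftool [ 0.98  0.33 -0.8 ] M [ 0.02 -0.    0.06]
 clampframe -0.1393 0.0002 0.1784 yaw 52.68
[[315.1   0.7]
 [292.9 206.1]
 [310.4 206.1]
 [275.4 206.2]
 [293.5 113.1]
 [337.1 113. ]]
[472  85 153  89 389] [544.2 130.6]
[525 118  82  47 261] [564.2 142.2]
[443 163  98  58 711] [484.  192.7]
[276 186  33  33 823] [292.4 202.5]
[ 448  222  151  154 3149] [511.  264.1]
[444 234  39  76 170] [461.4 268.9]
```

View pics/w6.png

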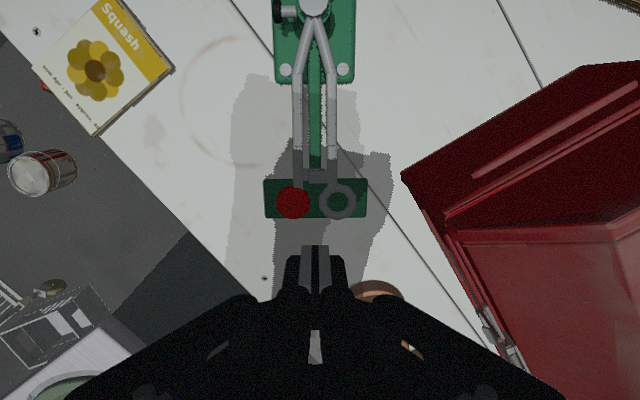

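The wrist view shows the clamp locked, with the pad at (292.4,202.5), the ring at (337,202), and the bars at columns 293–337 at row 113. Next I'll compute the pad position.

```bash
python3 - <<'E'
from workcell import bot
from h import *
s=bot.observe();p=bot.camera_params("wrist");q=bot.camera_params("side")
b=cv2.imread("pics/side6.png")[:,:,::-1];w=cv2.imread("pics/w6.png")[:,:,::-1]
h=cv2.cvtColor(np.ascontiguousarray(b),cv2.COLOR_RGB2HSV);m=((h[...,0]<8)|(h[...,0]>172))&(h[...,1]>150)&(h[...,2]>90)
m[:,:312]=0;m[:195]=0;m[240:]=0;m[:,370:]=0;v,u=np.nonzero(m);print(len(u),u.mean(),v.mean(),u.min(),u.max(),v.min(),v.max())
X,e=tri([ray(p,(292.4,202.5)),ray(q,(u.mean(),v.mean()))]);d=X-PIV;print(X,e,d@CX,d@CY)
for z in(.076,.08,.084):
    d=onz(p,(292.4,202.5),z)-PIV;print(z,(d@CX).round(4),(d@CY).round(4))
print(w[113,286:304].sum(1),w[113,326:344].sum(1))
go(s,clamp(-.142,.020,.115))
E
```

```text
8 336.125 213.5 334 338 213 214
[0.47492642 0.15813022 0.06920457] [np.float64(0.00031023388453995044), np.float64(0.00031023388453979117)] -0.14535588300266533 0.019699878356044264
0.076 -0.1432 0.0194
0.08 -0.1418 0.0191
0.084 -0.1403 0.0188
[479 486 483 487 492 495 340 318 371 378 367 379 375 376 322 235 213 220] [263 317 380 388 401 376 375 373 362 337 267 482 488 476 475 477 479 488]
shift [-0.0031 -0.0193  0.0629] turn [-0.0001 -0.     -0.0002]
```

move_arm(
  moves=[
    [[0,-0.002,-0.01,0,0,0,0],[0,-0.004,-0.0195,0.03,0,0,0],[0,-0.004,-0.0195,0.06,0,0,0],[0,-0.004,-0.0195,0.075,0,0,0],[0,-0.004,-0.0195,0.075,0,0,0]],
  ],
)

```text
clock: 11.25
position: [0.4742, 0.1603, 0.1014]
tool_rot: [-3.139, 0.003, 0.921]
force: [-0.3, 0.7, 0.6]
grip_width: -0.0001
finger_force: 0.0
```

move_arm(
  moves=[
    [[0,0,0,0,0,0,0],[0,0,0,0,0,0,0],[0,0,0,0,0,0,0],[0,0,0,0,0,0,0],[0,0,0,0,0,0,0]],
  ],
)

```text
clock: 11.75
position: [0.4761, 0.1597, 0.1036]
tool_rot: [3.141, -0.0, 0.92]
force: [0.1, 0.0, 0.6]
grip_width: 0.0001
finger_force: 0.0
```

move_arm(
  moves=[
    [[0,0,0,0,0,0,0],[0,0,0,0,0,0,0],[0,0,0,0,0,0,0],[0,0,0,0,0,0,0],[0,0,0,0,0,0,0]],
  ],
)

```text
clock: 12.25
position: [0.4759, 0.1597, 0.1033]
tool_rot: [-3.142, -0.0, 0.92]
force: [-0.4, -0.2, -0.1]
grip_width: 0.0001
finger_force: 0.0
```

move_arm(
  moves=[
    [[0,0,0,0,0,0,0],[0,0,0,0,0,0,0],[0,0,0,0,0,0,0],[0,0,0,0,0,0,0],[0,0,0,0,0,0,0]],
  ],
)

```text
clock: 12.75
position: [0.4759, 0.1597, 0.1033]
tool_rot: [-3.142, -0.0, 0.92]
force: [0.1, -0.2, -0.5]
grip_width: 0.0002
finger_force: 0.0
```

```bash
python3 - <<'E'
from workcell import bot
from h import *
s=bot.observe();st(s)
a=bot.grab_frame("side");b=bot.grab_frame("wrist");st(bot.observe())
cs=cv2.resize(a[170:260,290:390],(400,360),interpolation=cv2.INTER_CUBIC);w=b[100:400,150:490]
cv2.imwrite("pics/m7.png",np.hstack([cs,cv2.resize(w,(400,360))])[:,:,::-1])
E
```

```text
12.75 [0.4759 0.1597 0.1033] [-3.142 -0.     0.92 ] w 0.0002 ff 0.0 Ftool [-0.09  0.16  0.45] M [ 0.01 -0.02  0.04]
 clampframe -0.1435 0.0198 0.1033 yaw 52.7
12.85 [0.4759 0.1597 0.1033] [-3.142 -0.     0.92 ] w -0.0005 ff 0.0 Ftool [-0.15 -0.32  0.16] M [0.04 0.03 0.02]
 clampframe -0.1435 0.0198 0.1033 yaw 52.7
```

View pics/m7.png

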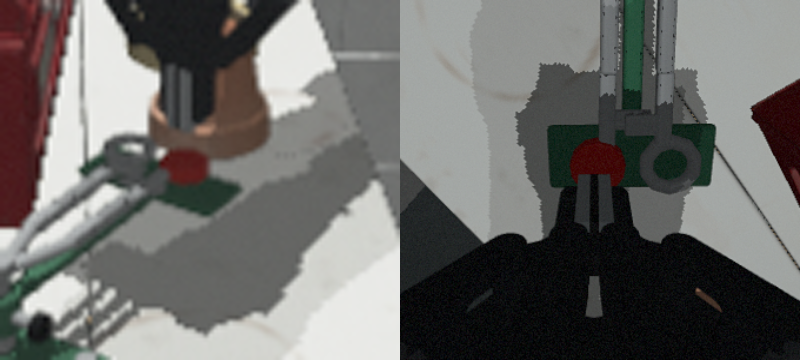

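Hand above the pad, and the clamp has stayed locked for over 3 s. Now I'll feel downward for the pad.

move_arm(
  moves=[
    [[0,0,0,0.005,0,0,0],[0,0,0,0.01,0,0,0],[0,0,0,0.014,0,0,0],[0,0,0,0.014,0,0,0],[0,0,0,0.014,0,0,0]],
  ],
)

```text
clock: 13.35
position: [0.4758, 0.1598, 0.0892]
tool_rot: [-3.141, 0.0, 0.92]
force: [-0.4, 0.1, 0.5]
grip_width: -0.0003
finger_force: 0.0
```

move_arm(
  moves=[
    [[0,0,0,0.001,0,0,0],[0,0,0,0.002,0,0,0],[0,0,0,0.002,0,0,0]],
  ],
)

```text
clock: 13.65
position: [0.4759, 0.1596, 0.0873]
tool_rot: [3.142, 0.0, 0.92]
force: [0.2, -0.6, 0.8]
grip_width: -0.0
finger_force: 0.0
```

move_arm(
  moves=[
    [[0,0,0,0.001,0,0,0],[0,0,0,0.002,0,0,0],[0,0,0,0.002,0,0,0]],
  ],
)

```text
clock: 13.95
position: [0.4759, 0.1597, 0.0852]
tool_rot: [-3.141, 0.0, 0.92]
force: [0.0, -0.1, 0.7]
grip_width: -0.0001
finger_force: 0.0
```

move_arm(
  moves=[
    [[0,0,0,0.001,0,0,0],[0,0,0,0.002,0,0,0],[0,0,0,0.002,0,0,0]],
  ],
)

```text
clock: 14.25
position: [0.4759, 0.1597, 0.0832]
tool_rot: [-3.141, 0.0, 0.92]
force: [0.2, 0.1, -0.0]
grip_width: -0.0003
finger_force: 0.0
```

```bash
python3 - <<'E'
from workcell import bot
from h import *
st(bot.observe())
E
```

```text
14.25 [0.4759 0.1597 0.0832] [-3.141  0.     0.92 ] w -0.0003 ff 0.0 Ftool [0.2  0.06 0.05] M [-0.05  0.06  0.03]
 clampframe -0.1435 0.0199 0.0832 yaw 52.7
```

move_arm(
  moves=[
    [[0,0,0,0.001,0,0,0],[0,0,0,0.0015,0,0,0],[0,0,0,0.0015,0,0,0]],
  ],
)

```text
clock: 14.55
position: [0.4759, 0.1597, 0.0817]
tool_rot: [-3.141, 0.0, 0.92]
force: [-0.3, -0.2, 0.4]
grip_width: -0.0
finger_force: 0.0
```

move_arm(
  moves=[
    [[0,0,0,0.001,0,0,0],[0,0,0,0.001,0,0,0],[0,0,0,0.001,0,0,0]],
  ],
)

```text
clock: 14.85
position: [0.4759, 0.1597, 0.0808]
tool_rot: [3.142, 0.0, 0.92]
force: [-0.6, 0.1, 1.3]
grip_width: -0.0001
finger_force: 0.5
```

```bash
python3 - <<'E'
from workcell import bot
from h import *
st(bot.observe())
E
```

```text
14.85 [0.4759 0.1597 0.0808] [3.142 0.    0.92 ] w -0.0001 ff 0.5 Ftool [-0.29 -0.57 -1.28] M [ 0.08 -0.14 -0.03]
 clampframe -0.1435 0.0198 0.0808 yaw 52.7
```

move_arm(
  moves=[
    [[0,0,0,0.0005,0,0,0],[0,0,0,0.001,0,0,0],[0,0,0,0.001,0,0,0]],
  ],
)

```text
clock: 15.15
position: [0.4759, 0.1597, 0.0798]
tool_rot: [-3.142, 0.0, 0.92]
force: [-1.1, -0.6, 2.6]
grip_width: 0.0002
finger_force: 1.1
```

move_arm(
  moves=[
    [[0,0,0,0.0005,0,0,0],[0,0,0,0.001,0,0,0],[0,0,0,0.001,0,0,0]],
  ],
)

```text
clock: 15.45
position: [0.4759, 0.1596, 0.0788]
tool_rot: [-3.142, 0.0, 0.92]
force: [-1.3, -1.4, 2.8]
grip_width: 0.0002
finger_force: 1.3
```

```bash
python3 - <<'E'
from workcell import bot
from h import *
st(bot.observe())
E
```

```text
15.45 [0.4759 0.1596 0.0788] [-3.142  0.     0.92 ] w 0.0002 ff 1.3 Ftool [-1.91 -0.22 -2.8 ] M [ 0.18 -0.37 -0.01]
 clampframe -0.1436 0.0199 0.0788 yaw 52.7
```

move_arm(
  moves=[
    [[0,0,0,0.0004,0,0,0],[0,0,0,0.0008,0,0,0],[0,0,0,0.0008,0,0,0]],
  ],
)

```text
clock: 15.75
position: [0.476, 0.16, 0.078]
tool_rot: [-3.141, -0.0, 0.92]
force: [-1.7, 1.4, 2.2]
grip_width: 0.0001
finger_force: 1.0
```

```bash
cat > chk.py <<'E'
from workcell import bot
from h import *
st(bot.observe())
im=bot.grab_frame("wrist");cv2.imwrite("pics/last.png",im[:,:,::-1])
h=cv2.cvtColor(im,cv2.COLOR_RGB2HSV);m=(((h[...,0]<8)|(h[...,0]>172))&(h[...,1]>150)&(h[...,2]>60)).astype(np.uint8)
m[:,:150]=0;m[:,430:]=0;m[350:]=0
n,l,s,c=cv2.connectedComponentsWithStats(m)
for i in range(1,n):
    if s[i,4]>60:print(s[i],c[i].round(1))
E
python3 chk.py
```

```text
15.75 [0.476 0.16  0.078] [-3.141 -0.     0.92 ] w 0.0001 ff 1.0 Ftool [ 0.09 -2.15 -2.16] M [ 0.33 -0.02 -0.01]
 clampframe -0.1432 0.02 0.078 yaw 52.71
[277 235  44  29 302] [294.6 245.8]
```

move_arm(
  moves=[
    [[0,0,0,0,0,0,0],[0,0,0,0,0,0,0]],
  ],
)

```text
clock: 16.0
position: [0.476, 0.1598, 0.078]
tool_rot: [3.142, -0.0, 0.92]
force: [-1.4, 1.3, 1.7]
grip_width: 0.0002
finger_force: 0.9
```

```bash
python3 chk.py; python3 - <<'E'
from workcell import bot
from h import *
p=bot.camera_params("wrist");print(proj(p,[clamp(-.143,.018,.076),clamp(-.14,.04,.076),clamp(-.143,.004,.076),clamp(-.143,.032,.076)]).round(0))
E
```

```text
16.0 [0.476  0.1598 0.078 ] [ 3.142 -0.     0.92 ] w 0.0002 ff 0.9 Ftool [ 0.14 -1.92 -1.74] M [0.29 0.07 0.01]
 clampframe -0.1434 0.0199 0.078 yaw 52.7
[256 231  48  44 942] [277.3 249.5]
[[319. 259.]
 [276. 253.]
 [346. 258.]
 [292. 259.]]
```

The pad has swung to column 277, and I predicted 276 for fully open. I'll lift straight up, away.

move_arm(
  moves=[
    [[0,0,0,-0.01,0,0,0],[0,0,0,-0.03,0,0,0],[0,0,0,-0.06,0,0,0],[0,0,0,-0.09,0,0,0],[0,0,0,-0.12,0,0,0]],
  ],
)

```text
clock: 16.55
position: [0.4757, 0.1596, 0.1998]
tool_rot: [-3.142, -0.0, 0.92]
force: [-0.5, -0.6, -0.2]
grip_width: -0.0003
finger_force: 0.0
```

move_arm(
  moves=[
    [[0,0,0,0,0,0,0],[0,0,0,0,0,0,0],[0,0,0,0,0,0,0],[0,0,0,0,0,0,0],[0,0,0,0,0,0,0]],
  ],
)

```text
clock: 17.05
position: [0.4756, 0.1596, 0.1974]
tool_rot: [-3.141, 0.001, 0.92]
force: [-0.0, 0.4, 0.5]
grip_width: 0.0
finger_force: 0.0
```

```bash
python3 chk.py; python3 - <<'E'
from workcell import bot
from h import *
p=bot.camera_params("wrist");print(proj(p,[clamp(-.140,.040,.08),clamp(-.144,.018,.08),clamp(-.072,.0275,.082),clamp(-.072,-.0275,.082)]).round(1))
v=int(proj(p,[clamp(-.072,0,.082)])[0,1]);w=cv2.imread("pics/last.png").astype(int).sum(2);print(v,w[v,260:375:2] if 0<=v<400 else 0)
# stationary-object check against first frames
for n in("scene","side"):
    a=cv2.imread(f"pics/{n}0.png").astype(int);b=bot.grab_frame(n)[:,:,::-1].astype(int);d=abs(a-b).sum(2)>90
    R={"scene":dict(pot=(335,185,372,220),tape=(355,165,392,193),pack=(262,292,326,342),clamp=(222,210,325,278)),"side":dict(pack=(352,275,424,316),clamp=(250,200,352,296),pot=(322,170,360,210))}[n]
    for k,(x0,y0,x1,y1) in R.items():print(n,k,d[y0:y1,x0:x1].sum(),"of",(x1-x0)*(y1-y0))
E
```

```text
17.05 [0.4756 0.1596 0.1974] [-3.141e+00  1.000e-03  9.200e-01] w 0.0 ff 0.0 Ftool [ 0.28 -0.27 -0.5 ] M [ 0.01 -0.   -0.  ]
 clampframe -0.1437 0.0201 0.1974 yaw 52.71
[277 170  31  32 746] [292.1 185.5]
[[292.1 187.7]
 [317.6 192.1]
 [305.7 105.7]
 [375.5 105.8]]
105 [492 494 495 495 485 491 492 500 496 499 493 495 487 488 489 496 491 492
 496 493 494 498 457 354 396 391 392 282 249 500 475 454 449 476 487 442
 161 208 210 216 196 182 498 497 494 495 494 504 231 259 334 355 126 364
 394 459 440 363]
scene pot 43 of 1295
scene tape 0 of 1036
scene pack 0 of 3200
scene clamp 597 of 7004
side pack 0 of 2952
side clamp 986 of 9792
side pot 67 of 1520
```

```bash
python3 -c "
from workcell import bot
print(bot.job_done())"
```

```text
the job is handed in; nothing more can be done
None
```

I squeezed the clamp to its last tooth, left it locked with the hand off for over 5 s, then released it with the red pad; the handles sprang wide open and the job is handed in. Finger force peaked at 19.7 N, just under the 20 N limit. I did not measure the stud directly, and nothing touched the pot, tape or packet.

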